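# Fetch the spare battery pack from a tilt-out bin at a field radio station

## Robot

A 7-joint arm with a two-finger parallel gripper is mounted at the origin on the work surface. World frame = base frame: x ahead of the robot, y to its left, z up, the work surface at z = 0. Lengths are in m, angles in rad, forces in N, time in s.
With the tool pointing down it reaches from about 0.35 to 0.9 m from the base axis. Payload 7.2 kg.
Tool frame: the origin (TCP) lies between the finger pads; the fingertips stand manip.nose_length ahead of it and the grasp point (between the pads) lies 3 mm ahead of it (manip.nose_length is the distance from the TCP to the fingertips, in m); z points along the fingers, y is the direction in which the jaws open and shut (so a half turn about z gives the same grasp; the last joint's range is limited). The gripper opens to 85 mm and grips with 20 to 120 N. Pads are 22 mm wide; open, the fingers measure 114 mm over their backs; the gripper's body (76 mm by 85 mm) begins 54 mm behind the grasp point. The pads swing forward as they close: fully open they stand 13 mm farther back than shut.
Start: joints at [1.238, 0.411, -0.013, 1.596, 0.006, 1.134, -0.082], TCP at [0.164, -0.603, 0.253] pointing down, gripper open.
Joint ranges: [-2.95, 2.95], [-0.29, 1.99], [-1.47, 1.44], [0.14, 2.54], [-1.03, 4.17], [0.13, 1.85], [-2.86, 2.86]. Speed limits (rad/s): [2.39, 2.39, 3.01, 3.01, 3.14, 3.14, 3.14].

## Interface

Orientations are given as a rotation vector (axis times angle).
In Python, from cell import manip, optics gives the robot as it stands.
- The arm moves only by the tool carry_out, never from a script. Its arguments are lists of equal length, an entry for each row: "rot": the turn, a rotation vector about the tool's x, y, z in rad, a list of three; "linear": the shift along the tool's x, y, z in cm, a list of three; "gripper": the opening, from 0 (shut) to 1 (fully open). In form: {"rot": [[ax, ay, az], ...], "linear": [[tx, ty, tz], ...], "gripper": [gripper, ...]}. A call has 1 to 10 rows; each row shifts and turns the commanded pose from where the row before left it, along the tool's axes as they then stand; what a row does not reach is not made up. A row lasts 1/8 s, in which the tool goes at most 62.5 mm and 10.7 degrees, less where a joint would pass 70% of its speed; a pose out of reach is approached as far as the arm can. A call is refused whole if a number of a shift passes 6.25 or a number of a turn 0.188, either way. A call with a gripper value outside its range is refused whole. The fingers move at their own pace and stop on an object; "force" is the grip in N (left out, the last holds). Time passes only in rows, so rows that do not move let the fingers close. It gives the time, the measured TCP pose, the force and the opening at its end, in the units of the state.
- manip.sense(): the state, without advancing time (a new reading comes with each control period).
- optics.read_camera(name): name is "scene" or "top"; returns a dict with "img" (480x640x3 uint8, red, green, blue), "camera_matrix" (3x3 intrinsics, pixels), "k1" (the pictures are not rectified: a ray, as slopes to the right and down, at radius r is drawn at 1 + k1 r^2 times it, then the intrinsics apply), "R" (3x3) and "t" (3): a world point X has camera coordinates R X + t. Camera axes: x right, y down, z forward; pixel columns grow to the right and rows downward; lengths in m; the calibration is good to about 2 mm. A picture is of the moment at which its call begins. There is no depth.
- manip.job_done(): hands the job in, once; it reports no verdict.
The state is a dict: "time": time; "joints": joint angles; "qd": joint speeds; "tau": joint torques, N m; "eef_pos": TCP position; "orientation": TCP orientation; "wrist_force": force on the tool from outside, world axes, zero at the start; "ft_torque": the same for the moment, N m; "opening": finger opening in m.
Only numpy, scipy, OpenCV 4.12 (cv2) and the standard library are available. Lean on these libraries where they do the work, as an engineer would, in place of code of your own. Each camera call takes 0.05 s, during which the arm holds its last target.

## Task

The spare battery pack is in the tilt-out bin whose pull tab is the broad one. Tip that bin forward until it is fully open, take the pack out and put it down in the shallow metal tray, then let go. Leave that bin open and keep the other two bins shut.

Things in the scene. Friction and masses are not known exactly. Their poses are not given: they have to be found in the camera images.
- unit_broad: grey bin unit with the pack, one of three alike side by side on a 12 mm board, in any order: 160 mm wide (y), 120 deep (x), 145 high, closed top 157 mm above the table. Origin: centre of its underside; its front faces the robot (-x). White-fronted bin inside, told by its pull tab: 90 mm wide here, 30 mm on the other two.
- bin_broad (a joint): bin angle: 0 shut (front upright), 1.1 rad open at its stop. It tips towards the robot about a level pivot at the bottom edge of its front, 55 mm in front of the unit's middle, 24 mm above the table. Light (about 1 N at the tab); past about 0.5 rad it falls open by itself and stays. Inside 139 mm wide; side walls 32 mm high over the front panel, 70 mm by the pocket's floor.
- tab_broad (a point): middle of the top edge of the broad pull tab: flat, upright, 8 mm thick, carrying the front on upwards 39 mm above the unit's top, free behind, so fingertips put down behind it can pull it over. 172 mm from the pivot, 196 mm above the table when shut; open, 155 mm before the pivot and 98 mm up. Axes, shut: x into the unit, y left along the pivot, z up.
- pack: black battery block, grey band, 30 x 34 x 50 mm (x, y, z), about 110 g; origin at its centre. Shut in, it stands against the front's inside, 34 mm along the row. Bin open, it lies on the front panel, sloping 27 degrees down to the unit, centre about 70 mm before the pivot and 77 mm up; grip it from above across the 34 mm, fingers closing along the row, 40 mm free each side.
- tray: shallow aluminium tray, open on top, loose on the table, 150 x 130 mm (its x, y), 22 mm high, walls and floor about 4 mm; origin at the centre of its underside, z up.
- bin_narrow1 (a joint): angle of one of the two bins with a narrow tab (30 mm wide): 0 shut, 1.1 rad open; it must stay shut.
- bin_narrow2 (a joint): angle of the other bin with a narrow tab: 0 shut, 1.1 rad open; it must stay shut.

How it is judged:
By the outcome, as a careful person would: the job done as asked, in the order asked, and still so for the second after the job is handed in, with the robot touching nothing.
It also fails if it takes over 48 s, if anything falls off the work surface, if the arm or the gripper's body presses on something with over 40 N, if the wrist force passes 120 N, or if a joint passes its speed limit or range.

## Working session

There is one attempt and no reset: what is moved stays moved. The work goes in short steps, Python scripts to look and compute and a tool call to move; the robot and the scene stay as the last step left them, time stands still between calls to the robot, and variables do not carry over. Pictures are saved under pics/ and viewed, and the job is handed in when it is done.

Besides the shell and the picture viewer there is one more tool, called after ">>>" in YAML: its name, and indented under it one key for each argument. carry_out: Moves the arm, as the interface text tells. Its arguments: {"type":"object","properties":{"rot":{"type":"array"},"linear":{"type":"array"},"gripper":{"type":"array"},"force":{"type":"number"}},"required":["rot","linear","gripper"]}

```bash
ls; mkdir -p pics
python3 - <<'E'
from cell import manip, optics
import cv2
print(manip.sense(), manip.nose_length)
for n in ("scene","top"):
    d=optics.read_camera(n)
    cv2.imwrite(f"pics/{n}0.png",d["img"][:,:,::-1])
    print(n,d["camera_matrix"],d["k1"],d["R"],d["t"])
E
```

```text
pics
{'time': 0.0, 'joints': array([ 1.23781797,  0.41190673, -0.01272066,  1.59706754,  0.00560321,
        1.13427613, -0.08217656]), 'qd': array([-0.00111946,  0.00012045, -0.00080641,  0.00041623,  0.00079213,
        0.00047483,  0.00059305]), 'tau': array([ 1.92761236e-04, -6.00617623e+01,  6.82257861e-01, -2.99409235e+01,
        1.37943617e-02,  1.05188502e-02, -3.16701221e-05]), 'eef_pos': array([ 0.16340365, -0.60277924,  0.25243912]), 'orientation': array([-3.11251484e+00, -4.14578709e-01,  5.13498850e-04]), 'wrist_force': array([ 0.14154085, -0.19123529,  0.21762239]), 'ft_torque': array([ 0.04465644, -0.01686071, -0.04968544]), 'opening': 0.08553119058272905} 0.022
scene [[448.03550662   0.         314.14001657]
 [  0.         448.03550662 236.06796102]
 [  0.           0.           1.        ]] -0.10769494775011888 [[-0.94673511 -0.32181775 -0.01122381]
 [-0.27523525  0.82680553 -0.49054885]
 [ 0.16714724 -0.46133063 -0.87134141]] [0.55073862 0.17002847 0.91354912]
top [[513.98085314   0.         317.04521886]
 [  0.         513.98085314 237.17578066]
 [  0.           0.           1.        ]] -0.12522870716093623 [[ 0.01682792 -0.99985172 -0.00365372]
 [-0.99274096 -0.01627278 -0.1191662 ]
 [ 0.11908907  0.00563251 -0.9928676 ]] [0.06384569 0.56918985 1.1428865 ]
```

View pics/scene0.png

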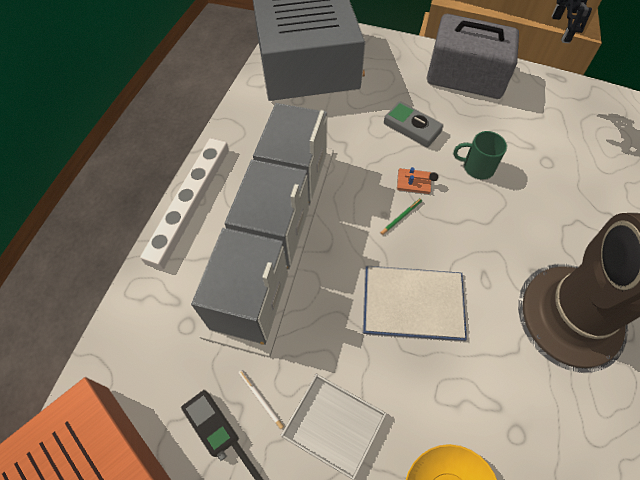

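View pics/top0.png

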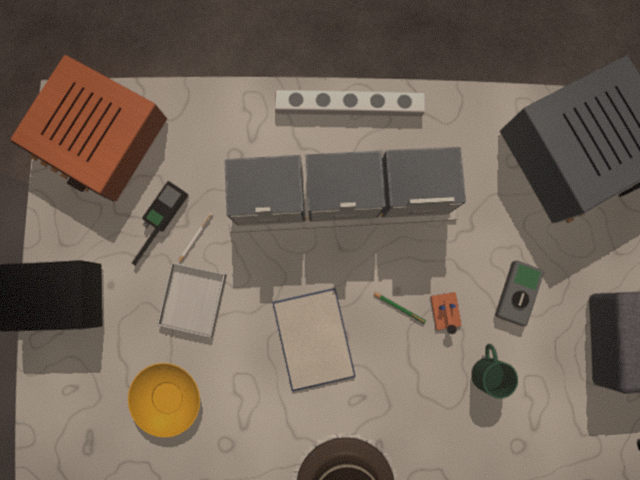

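The top view shows the broad tab on the rightmost unit, around (433,201), and narrow tabs at (263,209) and (347,205). The tray is at about (193,301). The arm itself is out of view. Next I'll measure these.

```bash
cat > h.py <<'E'
import numpy as np, cv2
from cell import manip, optics
from scipy.spatial.transform import Rotation as Ro
def cam(n): return optics.read_camera(n)
def ray(d,u,v):
    K=d["camera_matrix"]; dist=np.array([d["k1"],0,0,0,0.])
    p=cv2.undistortPoints(np.array([[[u,v]]],float),K,dist)[0,0]
    R=d["R"];return -R.T@d["t"], R.T@np.array([p[0],p[1],1])
def onz(d,u,v,z):
    o,r=ray(d,u,v); return o+r*(z-o[2])/r[2]
def proj(d,X):
    return cv2.projectPoints(np.array([X],float),cv2.Rodrigues(d["R"])[0],d["t"],d["camera_matrix"],np.array([d["k1"],0,0,0,0.]))[0][0,0]
def tri(*a):
    A=np.zeros((3,3));b=np.zeros(3)
    for o,r in a:
        r=r/np.linalg.norm(r);P=np.eye(3)-np.outer(r,r);A+=P;b+=P@o
    return np.linalg.solve(A,b)
def crop(d,x0,y0,x1,y1,s,f): cv2.imwrite(f,cv2.resize(d["img"][y0:y1,x0:x1,::-1],None,fx=s,fy=s,interpolation=cv2.INTER_CUBIC))
E
python3 - <<'E'
from h import *
t=cam("top");s=cam("scene")
crop(t,370,140,480,230,7,"pics/tb.png")
crop(t,145,250,245,350,6,"pics/tt.png")
crop(s,230,90,350,190,6,"pics/sb.png")
E
```

```text
(no output)
```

View pics/tb.png

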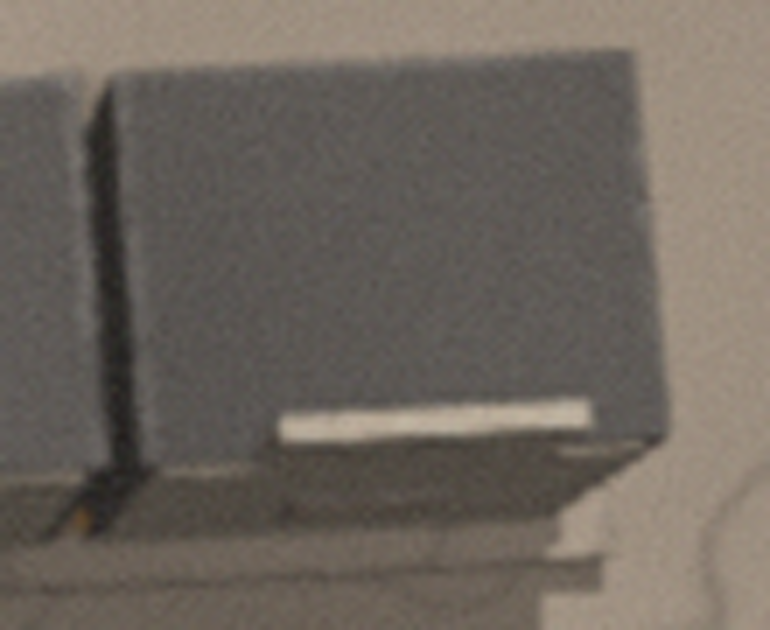

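View pics/tt.png

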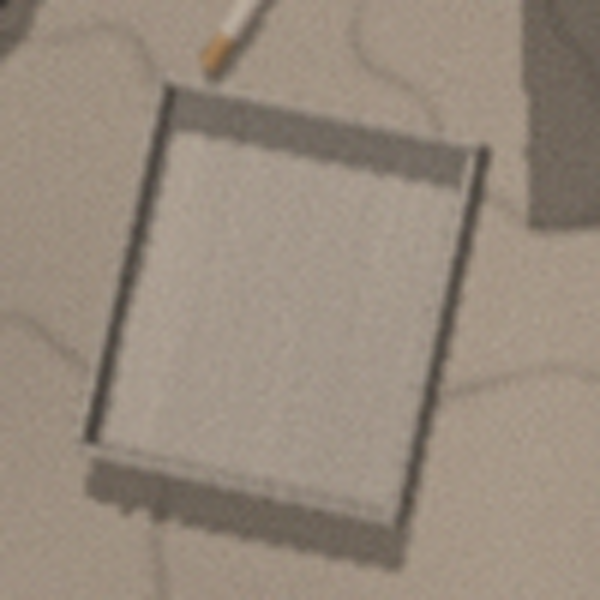

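View pics/sb.png

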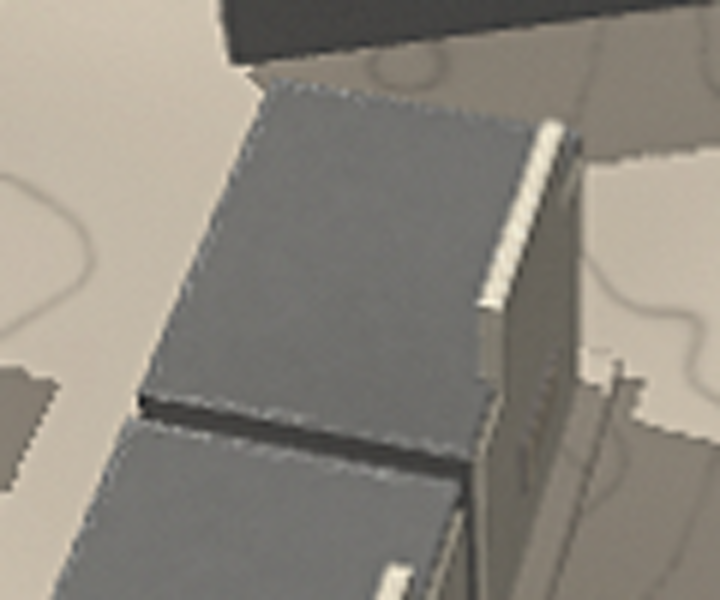

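The broad tab's top runs from (409.5,201) to (454,198.7) in the top view, and from (311.5,139.5) to (321.8,110.8) in the scene view. I can also read the tray corners and the unit-top corners.

Run:
```python
from h import *
t=cam("top");s=cam("scene")
f=lambda x,y,x0,y0,k:((x+.5)/k-.5+x0,(y+.5)/k-.5+y0)
L=f(279,429,370,140,7);R=f(591,414,370,140,7)
l=f(492,301,230,90,6);r=f(553,125,230,90,6)
for a,b in((L,l),(R,r)):
    print(onz(t,*a,.196),onz(s,*b,.196),tri(ray(t,*a),ray(s,*b)))
print("unit top")
for p in((112,72),(635,50),(665,440),(148,470)): print(onz(t,*f(*p,370,140,7),.157))
print("tray")
for p in((168,86),(487,148),(402,527),(90,443)): print(onz(t,*f(*p,145,250,6),.022))
# scene tray corners
for p in((318,376),(386,413),(352,475),(283,435)): print("s",onz(s,*p,.022))
st=manip.sense();print(Ro.from_rotvec(st["orientation"]).as_matrix())
```

```text
[ 0.62473604 -0.11094993  0.196     ] [ 0.62460143 -0.11691482  0.196     ] [ 0.62244275 -0.10944269  0.20494536]
[ 0.63094447 -0.20137197  0.196     ] [ 0.63081872 -0.20136804  0.196     ] [ 0.63088637 -0.20138339  0.19598345]
unit top
[ 0.74065496 -0.06842675  0.157     ]
[ 0.75157451 -0.22802033  0.157     ]
[ 0.63140059 -0.23406763  0.157     ]
[ 0.61928914 -0.07875538  0.157     ]
tray
[0.50136316 0.40828746 0.022     ]
[0.47995908 0.28242109 0.022     ]
[0.33484604 0.31047915 0.022     ]
[0.36325212 0.43311065 0.022     ]
s [0.47609462 0.28720602 0.022     ]
s [0.33582089 0.31237647 0.022     ]
s [0.36448782 0.43301678 0.022     ]
s [0.5019307  0.40852435 0.022     ]
[[ 9.65146829e-01  2.61708933e-01 -1.79663788e-04]
 [ 2.61708990e-01 -9.65146712e-01  4.79007468e-04]
 [-4.80413813e-05 -5.09332167e-04 -9.99999869e-01]]
```

Run:
```python
from h import *
t=cam("top");s=cam("scene")
# case top corner (left-front/back) top view vs scene; box too
for n,a,b in(("case L-near-top",(592,385),(518,31)),("case L-far top",(592,297),(436,18)),("greybox",(503,128),(258,28)),("greybox2",(557,220),(270,98))):
    print(n,tri(ray(t,*a),ray(s,*b)),onz(t,*a,0),onz(s,*b,0))
def tg(p,yaw,st):
    R=Ro.from_rotvec(st["orientation"])
    return R.inv().apply(np.array(p)-st["eef_pos"])*100
print(tg([.66,-.153,.28],0,manip.sense()))
```

```text
case L-near-top [ 0.28432358 -0.40407373  0.34088431] [ 0.22677498 -0.59024862  0.        ] [ 0.20313954 -0.94350726  0.        ]
case L-far top [ 0.44278511 -0.41721548  0.32017563] [ 0.4374245  -0.59345959  0.        ] [ 0.47059444 -0.91177796  0.        ]
greybox [ 0.75779038 -0.25307482  0.33100458] [ 0.85167501 -0.38190935  0.        ] [ 1.00073661e+00 -6.75813427e-01  1.11022302e-16]
greybox2 [ 0.70927222 -0.39293303  0.08464614] [ 0.62380617 -0.50963058  0.        ] [ 0.84431642 -0.39012478  0.        ]
[ 59.69531023 -30.45014473  -2.67465686]
```

Run:
```python
from h import *
t=cam("top");s=cam("scene")
for p in((515,98),(430,80),(518,31),(436,18),(480,50),(363,88),(270,98)): print(p,[onz(s,*p,z).round(3)[:2] for z in(0,.1,.15,.2)])
for p in((592,385),(592,297),(600,390),(557,220),(503,128)): print("top",p,[onz(t,*p,z).round(3)[:2] for z in(0,.1,.15,.2)])
```

```text
(515, 98) [array([ 0.189, -0.617]), array([ 0.214, -0.496]), array([ 0.227, -0.435]), array([ 0.24 , -0.375])]
(430, 80) [array([ 0.434, -0.606]), array([ 0.432, -0.486]), array([ 0.431, -0.426]), array([ 0.43 , -0.365])]
(518, 31) [array([ 0.203, -0.944]), array([ 0.227, -0.785]), array([ 0.239, -0.706]), array([ 0.251, -0.627])]
(436, 18) [array([ 0.471, -0.912]), array([ 0.464, -0.757]), array([ 0.461, -0.68 ]), array([ 0.458, -0.602])]
(480, 50) [array([ 0.312, -0.796]), array([ 0.323, -0.655]), array([ 0.329, -0.584]), array([ 0.335, -0.513])]
(363, 88) [array([ 0.609, -0.51 ]), array([ 0.587, -0.4  ]), array([ 0.576, -0.346]), array([ 0.565, -0.291])]
(270, 98) [array([ 0.844, -0.39 ]), array([ 0.796, -0.294]), array([ 0.772, -0.246]), array([ 0.747, -0.199])]
top (592, 385) [array([ 0.227, -0.59 ]), array([ 0.243, -0.536]), array([ 0.252, -0.508]), array([ 0.26 , -0.481])]
top (592, 297) [array([ 0.437, -0.593]), array([ 0.437, -0.539]), array([ 0.436, -0.511]), array([ 0.436, -0.484])]
top (600, 390) [array([ 0.214, -0.611]), array([ 0.232, -0.555]), array([ 0.241, -0.527]), array([ 0.25 , -0.498])]
top (557, 220) [array([ 0.624, -0.51 ]), array([ 0.608, -0.462]), array([ 0.599, -0.438]), array([ 0.591, -0.414])]
top (503, 128) [array([ 0.852, -0.382]), array([ 0.816, -0.345]), array([ 0.799, -0.326]), array([ 0.781, -0.307])]
```

>>> carry_out:
  rot:
    - [0,0,0]
    - [0,0,0]
    - [0,0,0]
    - [0,0,0]
    - [0,0,0]
    - [0,0,0]
    - [0,0,0]
  linear:
    - [0.7,-2.7,-3.5]
    - [1.4,-5.3,-2.5]
    - [1.4,-5.3,-2.5]
    - [1.4,-5.3,-2.5]
    - [1.4,-2.8,0]
    - [5.4,-1,0]
    - [5.4,-1,0]
  gripper: [1,1,0.5,0,0,0,0]

```text
time: 1.38
eef_pos: [0.2682, -0.3318, 0.3641]
orientation: [3.112, 0.412, 0.001]
wrist_force: [-0.4, -1.9, -1.0]
opening: 0.0003
```

```bash
cat >> h.py <<'E'
YAW=0.0685
def plan(p,yaw=YAW,tilt=0):
    st=manip.sense();R=Ro.from_rotvec(st["orientation"])
    Rt=Ro.from_matrix(np.array([[np.cos(yaw),np.sin(yaw),0],[np.sin(yaw),-np.cos(yaw),0],[0,0,-1]]).astype(float))
    print("t",st["time"].__round__(2),"pos",st["eef_pos"].round(4),"F",st["wrist_force"].round(1),"open",round(st["opening"],4))
    print("d cm(tool)",(R.inv().apply(np.array(p)-st["eef_pos"])*100).round(2),"aligned",(Rt.inv().apply(np.array(p)-st["eef_pos"])*100).round(2),"rot",(R.inv()*Rt).as_rotvec().round(3))
E
python3 -c "
from h import *
plan([.658,-.154,.30])"
```

```text
t 1.38 pos [ 0.2682 -0.3318  0.3641] F [-0.4 -1.9 -1. ] open 0.0003
d cm(tool) [42.26 -7.04  6.42] aligned [ 40.1  -15.07   6.41] rot [ 0.002 -0.001  0.195]
```

>>> carry_out:
  rot:
    - [0,0,0.1]
    - [0,0,0.095]
    - [0,0,0]
    - [0,0,0]
    - [0,0,0]
    - [0,0,0]
    - [0,0,0]
    - [0,0,0]
    - [0,0,0]
  linear:
    - [0,0,0]
    - [0,0,0]
    - [5.6,-2.1,0]
    - [5.6,-2.1,0]
    - [5.6,-2.1,0]
    - [5.6,-2.1,0]
    - [5.6,-2.1,0]
    - [5.6,-2.1,0]
    - [5.6,-2.1,0]
  gripper: [0,0,0,0,0,0,0,0,0]

```text
time: 2.5
eef_pos: [0.6498, -0.1581, 0.3633]
orientation: [3.139, 0.108, 0.0]
wrist_force: [0.7, -0.7, 0.4]
opening: -0.0001
```

```bash
python3 -c "
from h import *
plan([.658,-.154,.23])
crop(cam('scene'),200,40,400,190,4,'pics/s2.png')"
```

```text
t 2.5 pos [ 0.6498 -0.1581  0.3633] F [ 0.7 -0.7  0.4] open -0.0001
d cm(tool) [ 0.85 -0.36 13.33] aligned [ 0.85 -0.35 13.33] rot [ 0. -0.  0.]
```

View pics/s2.png

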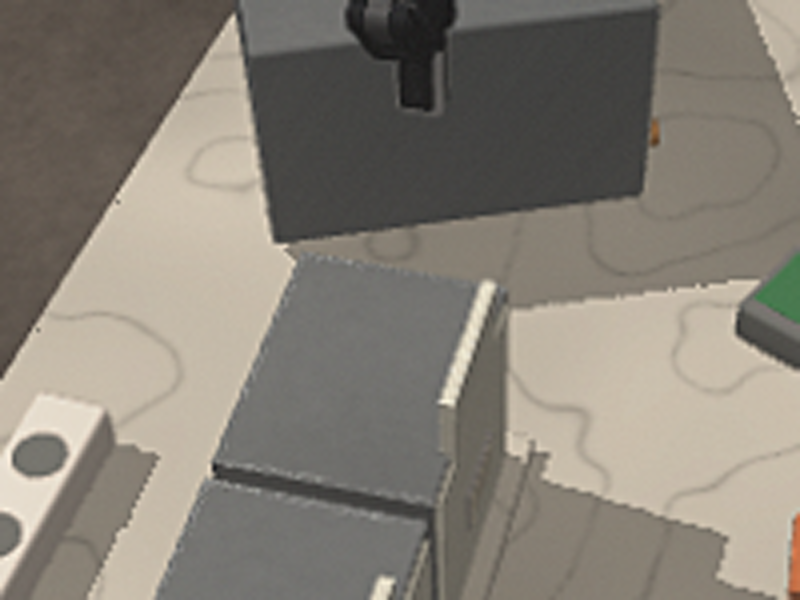

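The scene view shows the closed fingertips at about (303.6,66.5), with the tab clear below. I'll use that pixel to check the fingertip height.

```bash
python3 -c "
from h import *
s=cam('scene');p=manip.sense()['eef_pos']
for dz in(.009,.022,.035): print(dz,proj(s,p-[0,0,dz]))"
```

```text
0.009 [302.23791325  63.27130594]
0.022 [302.47400134  69.05246573]
0.035 [302.7044717  74.691188 ]
```

>>> carry_out:
  rot:
    - [0,0,0]
    - [0,0,0]
    - [0,0,0]
    - [0,0,0]
    - [0,0,0]
  linear:
    - [0.8,-0.4,3.5]
    - [0,0,4.5]
    - [0,0,4.5]
    - [0,0,3]
    - [0,0,1.5]
  gripper: [0,0,0,0,0]

```text
time: 3.22
eef_pos: [0.6548, -0.1545, 0.1915]
orientation: [-3.139, -0.109, 0.004]
wrist_force: [0.3, -0.4, 0.1]
opening: 0.0004
```

```bash
python3 -c "
from h import *
plan([.55,-.1595,.19])
crop(cam('scene'),200,40,400,190,4,'pics/s3.png')"
```

```text
t 3.23 pos [ 0.6548 -0.1545  0.1915] F [ 0.3 -0.4  0.1] open 0.0004
d cm(tool) [-10.49  -0.23   0.18] aligned [-10.49  -0.22   0.15] rot [-0.     0.002  0.001]
```

View pics/s3.png

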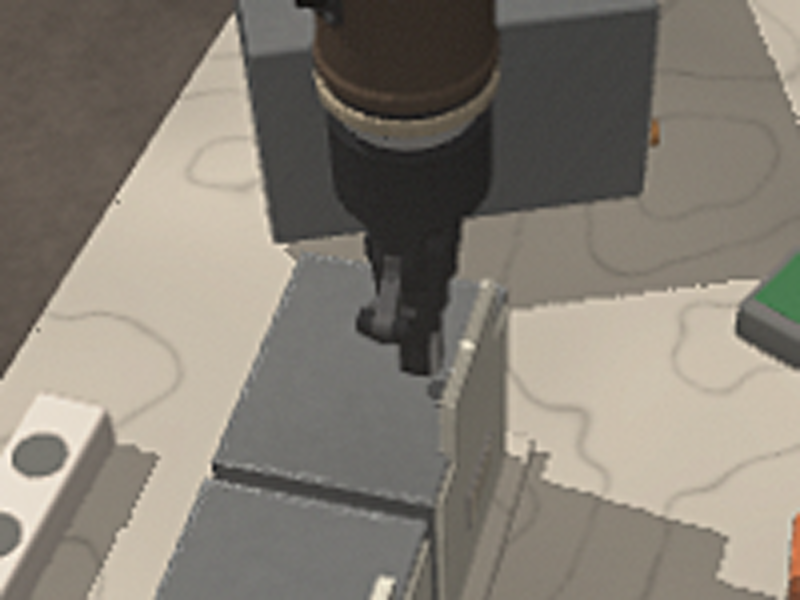

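The fingertips are behind the tab and clear of both tab and unit top. Pulling forward.

>>> carry_out:
  rot:
    - [0,0,0]
    - [0,0,0]
    - [0,0,0]
    - [0,0,0]
    - [0,0,0]
    - [0,0,0]
    - [0,0,0]
    - [0,0,0]
    - [0,0,0]
  linear:
    - [-0.8,0,0]
    - [-1,0,0]
    - [-1.2,0,0]
    - [-1.2,0,0]
    - [-1.2,0,0]
    - [-1.2,0,0.3]
    - [-1.2,0,0.5]
    - [-1.2,0,0.6]
    - [-1.2,0,0.7]
  gripper: [0,0,0,0,0,0,0,0,0]

```text
time: 4.4
eef_pos: [0.5532, -0.1612, 0.1717]
orientation: [-3.14, -0.11, 0.0]
wrist_force: [-0.8, 0.4, -0.9]
opening: -0.0
```

```bash
python3 -c "
from h import *
plan([.55,-.1595,.19])
crop(cam('scene'),200,40,400,190,4,'pics/s4.png')"
```

```text
t 4.4 pos [ 0.5532 -0.1612  0.1717] F [-0.8  0.4 -0.9] open -0.0
d cm(tool) [-0.3  -0.2  -1.83] aligned [-0.3  -0.2  -1.83] rot [-0.     0.     0.001]
```

View pics/s4.png

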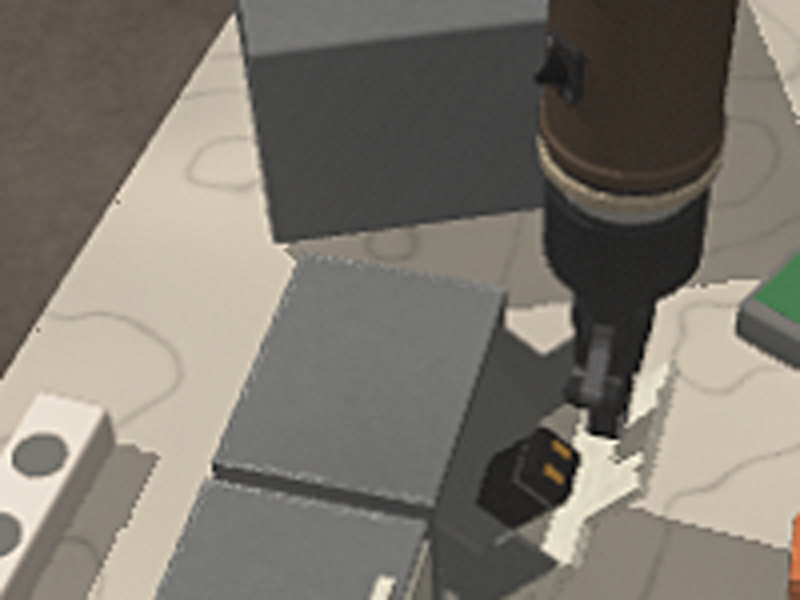

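The bin has dropped open and the pack is visible, lying on the panel. I'll back off and look.

>>> carry_out:
  rot:
    - [0,0,0]
    - [0,0,0]
    - [0,0,0]
    - [0,0,0]
    - [0,0,0]
  linear:
    - [0,0,-4]
    - [0,0,-5]
    - [-1,5,-2]
    - [-1,6,0]
    - [0,3,0]
  gripper: [0,0,0.5,1,1]

```text
time: 5.08
eef_pos: [0.5425, -0.3066, 0.2823]
orientation: [3.138, 0.103, -0.001]
wrist_force: [0.1, -0.4, -0.2]
opening: 0.0543
```

```bash
python3 -c "
from h import *
plan([.55,-.1595,.19])
crop(cam('scene'),230,90,380,200,5,'pics/s5.png')
crop(cam('top'),370,140,480,250,5,'pics/t5.png')"
```

```text
t 5.08 pos [ 0.5425 -0.3066  0.2823] F [ 0.1 -0.4 -0.2] open 0.0543
d cm(tool) [  1.72 -14.64   9.21] aligned [  1.76 -14.62   9.23] rot [ 0.002  0.    -0.003]
```

View pics/s5.png

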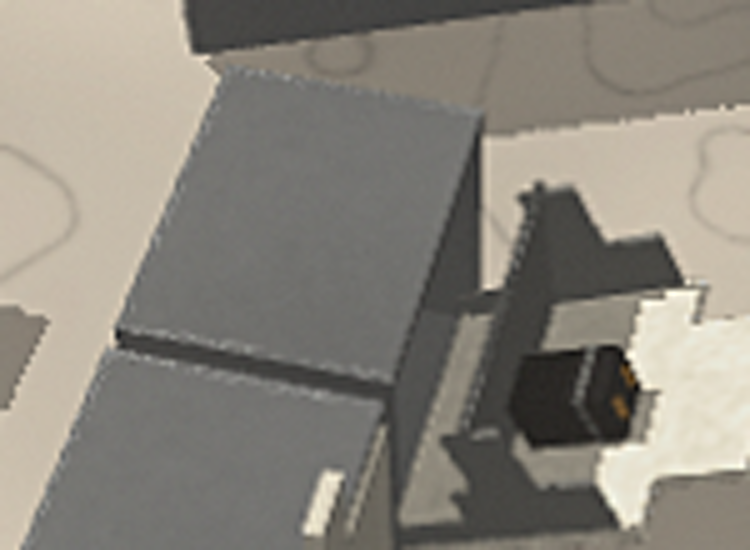

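View pics/t5.png

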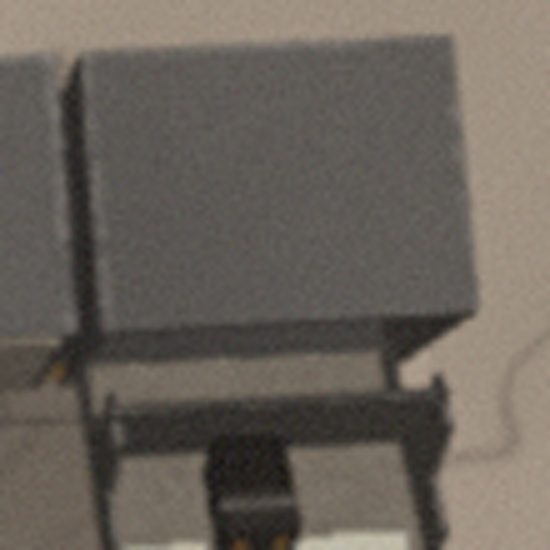

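```bash
python3 -c "
from h import *
crop(cam('top'),380,200,470,280,8,'pics/t6.png')"
```

```text
(no output)
```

View pics/t6.png

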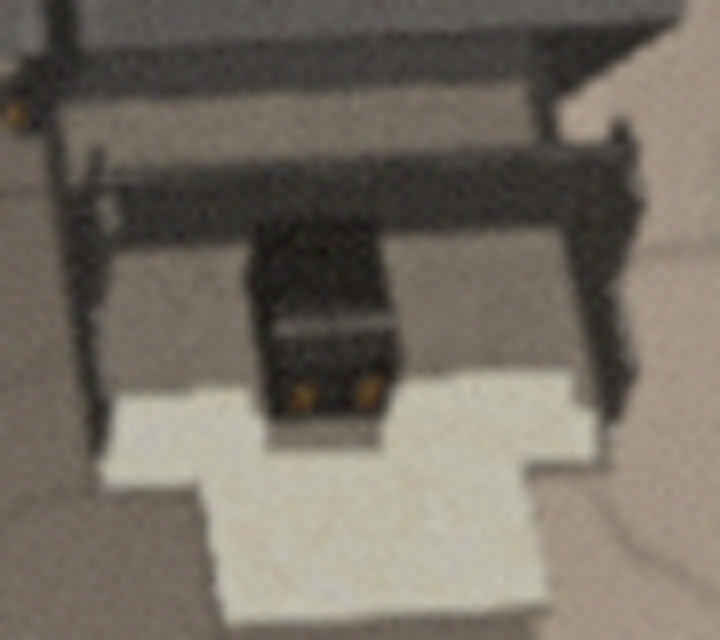

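Run:
```python
from h import *
t=cam('top');s=cam("scene")
print("cam",-t["R"].T@t["t"])
f=lambda x,y,x0,y0,k:((x+.5)/k-.5+x0,(y+.5)/k-.5+y0)
T=lambda x,y:f(x,y,380,200,8)
S=lambda x,y:f(x,y,230,90,5)
ux=np.array([np.cos(YAW),np.sin(YAW)]);uy=np.array([-ux[1],ux[0]])
piv=np.array([.6857,-.152])-.055*ux
loc=lambda p:((p[:2]-piv)@ux,(p[:2]-piv)@uy,p[2])
print("piv",piv)
# grey line ends both views
for a,b in((T(275,326),S(580,432)),(T(395,318),S(595,347))):
    p=tri(ray(t,*a),ray(s,*b));print("line",p.round(4),np.round(loc(p),4),proj(t,p)-a)
# predicted pack corners from nominal
c=np.array([-.070,.0,.077]);d=np.array([-np.cos(.471),0,np.sin(.471)]);n=np.array([np.sin(.471),0,np.cos(.471)])
for i in(-1,1):
  for j in(-1,1):
    for y in(-.017,.017):
      q=c+d*i*.025+n*j*.015;q[1]=y
      w=np.r_[piv+q[0]*ux+q[1]*uy,q[2]]
      u=proj(t,w);v=proj(s,w);print(i,j,y,((u-[380,200]+.5)*8-.5).round(),((v-[230,90]+.5)*5-.5).round())
# tab top edge open ends
for p in((230,622),(548,606)): w=onz(t,*T(*p),.098);print("tab",w,np.round(loc(w),4))
```

```text
cam [0.42787839 0.0666612  1.20279644]
piv [ 0.63082899 -0.15576455]
line [ 0.5572 -0.1427  0.0716] [-0.0726  0.0181  0.0716] [0.10624421 1.28032183]
line [ 0.5583 -0.1705  0.0985] [-0.0733 -0.0097  0.0985] [0.05415241 0.60029115]
-1 -1 -0.017 [381. 274.] [551. 390.]
-1 -1 0.017 [263. 280.] [534. 446.]
-1 1 -0.017 [397. 213.] [524. 348.]
-1 1 0.017 [276. 220.] [507. 405.]
1 -1 -0.017 [410. 423.] [648. 378.]
1 -1 0.017 [289. 430.] [632. 436.]
1 1 -0.017 [428. 365.] [623. 335.]
1 1 0.017 [304. 371.] [606. 393.]
tab [ 0.47656831 -0.12506304  0.098     ] [-0.1518  0.0412  0.098 ]
tab [ 0.48196457 -0.21183399  0.098     ] [-0.1524 -0.0457  0.098 ]
```

The open tab measures 152 mm before the pivot, against 155 nominal, so the bin is fully open. The pack matches its nominal pose within about 5 mm along the row, with a slight yaw. I'll go above it next.

```bash
python3 -c "
from h import *
plan([.5607,-.1556,.20],.02)"
```

```text
t 5.33 pos [ 0.5441 -0.301   0.2819] F [-0.5  0.6  0.2] open 0.0856
d cm(tool) [  2.69 -14.37   8.21] aligned [  1.95 -14.5    8.19] rot [-0.001  0.     0.051]
```

>>> carry_out:
  rot:
    - [0,0,0.05]
    - [0,0,0]
    - [0,0,0]
    - [0,0,0]
    - [0,0,0]
    - [0,0,0]
  linear:
    - [0,0,0]
    - [0.6,-4.8,0]
    - [0.7,-4.9,0]
    - [0.6,-4.8,2]
    - [0,0,4]
    - [0,0,2]
  gripper: [0.7,0.7,0.7,0.7,0.7,0.7]

```text
time: 6.08
eef_pos: [0.5593, -0.1538, 0.2007]
orientation: [-3.141, -0.038, 0.003]
wrist_force: [-0.1, -0.1, 0.8]
opening: 0.0596
```

```bash
python3 -c "
from h import *
s=cam('scene');plan([.5607,-.1556,.089],.02)
crop(s,230,60,400,200,4,'pics/s7.png')"
```

```text
t 6.12 pos [ 0.5583 -0.1542  0.1986] F [-0.9 -0.  -1.7] open 0.0597
d cm(tool) [ 0.28  0.16 10.96] aligned [ 0.23  0.15 10.96] rot [-0.002  0.004  0.004]
```

View pics/s7.png

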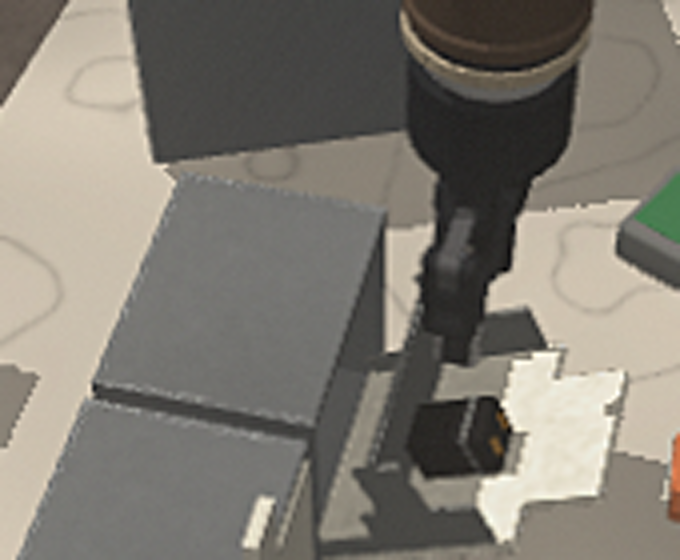

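>>> carry_out:
  rot:
    - [0,0,0]
    - [0,0,0]
    - [0,0,0]
    - [0,0,0]
    - [0,0,0]
    - [0,0,0]
  linear:
    - [0.2,0.1,2]
    - [0,0,3]
    - [0,0,2.5]
    - [0,0,2]
    - [0,0,1.4]
    - [0,0,0]
  gripper: [0.7,0.7,0.7,0.7,0.7,0.7]

```text
time: 6.88
eef_pos: [0.5617, -0.1575, 0.0925]
orientation: [-3.141, -0.032, 0.002]
wrist_force: [-0.1, -0.1, 0.5]
opening: 0.0599
```

```bash
python3 -c "
from h import *
s=cam('scene');plan([.5607,-.1556,.089],.02)
crop(s,230,60,400,200,4,'pics/s8.png')"
```

```text
t 6.92 pos [ 0.5623 -0.1577  0.0934] F [ 0.3 -0.3 -0.3] open 0.0598
d cm(tool) [-0.15 -0.21  0.44] aligned [-0.15 -0.21  0.44] rot [-0. -0.  0.]
```

View pics/s8.png

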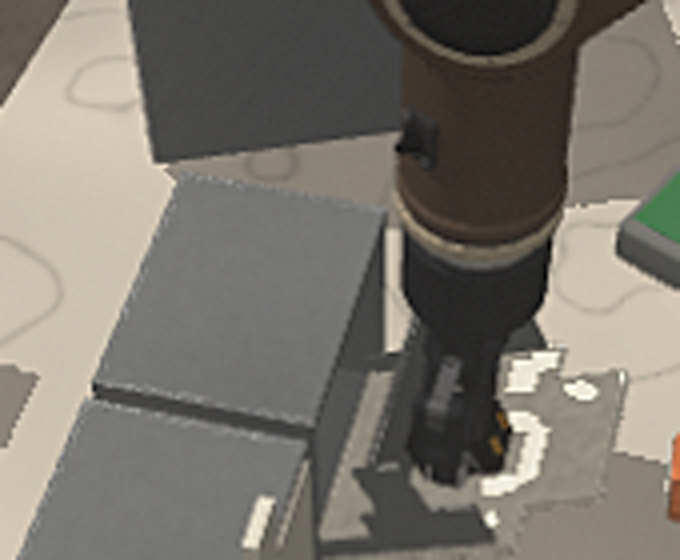

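The fingers straddle the pack with no contact force. I'll go down 4 mm more and close at a moderate grip.

>>> carry_out:
  rot:
    - [0,0,0]
    - [0,0,0]
    - [0,0,0]
    - [0,0,0]
    - [0,0,0]
    - [0,0,0]
  linear:
    - [-0.1,-0.2,0.4]
    - [0,0,0]
    - [0,0,0]
    - [0,0,0]
    - [0,0,0]
    - [0,0,0]
  gripper: [0.7,0.5,0.3,0.2,0.2,0.2]
  force: 40

```text
time: 7.68
eef_pos: [0.5613, -0.1559, 0.0899]
orientation: [3.141, 0.031, 0.001]
wrist_force: [-1.7, 0.8, 6.4]
opening: 0.0335
```

>>> carry_out:
  rot:
    - [0,0,0]
    - [0,0,0]
    - [0,0,0]
    - [0,0,0]
    - [0,0,0]
    - [0,0,0]
    - [0,0,0]
  linear:
    - [0,0,-1]
    - [0,0,-2]
    - [-0.3,0,-3]
    - [-0.5,0,-3]
    - [-1,0,-4]
    - [-2,0,-3]
    - [0,0,0]
  gripper: [0.2,0.2,0.2,0.2,0.2,0.2,0.2]

```text
time: 8.55
eef_pos: [0.5232, -0.1572, 0.252]
orientation: [3.139, 0.03, 0.006]
wrist_force: [-0.1, -0.2, -1.5]
opening: 0.0338
```

```bash
python3 -c "
from h import *
s=cam('scene');plan([.42,.359,.25],.02)
crop(s,230,40,400,180,4,'pics/s9.png');cv2.imwrite('pics/t9.png',cam('top')['img'][:,:,::-1])"
```

```text
t 8.6 pos [ 0.5231 -0.157   0.2504] F [ 0.1 -0.2 -1.8] open 0.0337
d cm(tool) [-9.320e+00 -5.179e+01 -5.000e-02] aligned [-9.28e+00 -5.18e+01  4.00e-02] rot [ 0.001 -0.002 -0.001]
```

View pics/s9.png

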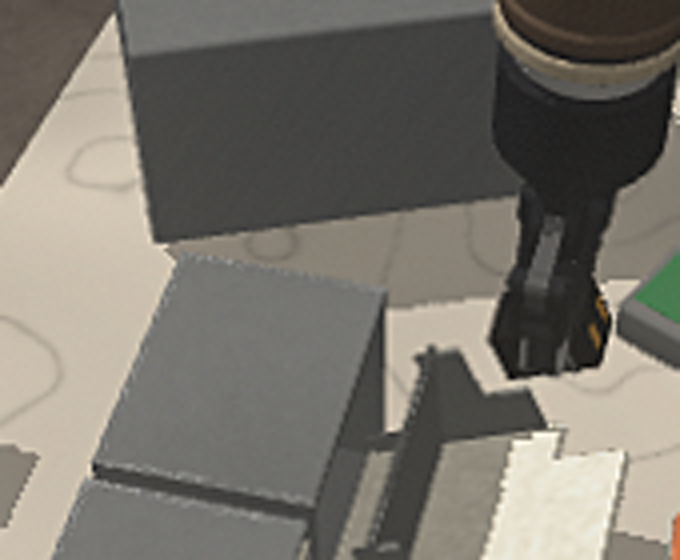

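View pics/t9.png

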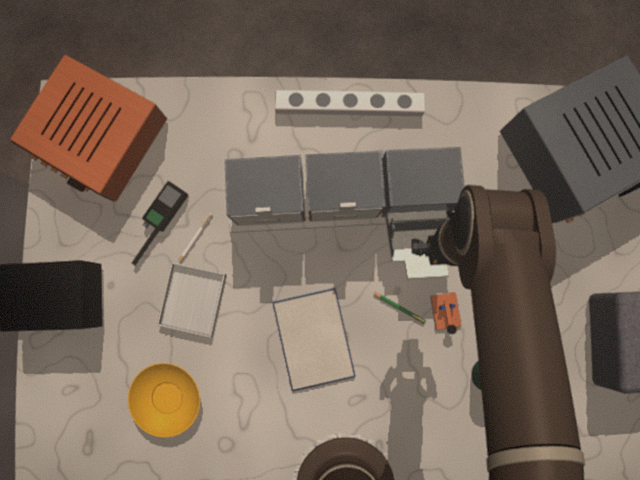

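The pack is held firmly (33.7 mm opening), still tilted about 27°. I'll carry it to the tray along a path in front of the bins.

>>> carry_out:
  rot:
    - [0,0,0]
    - [0,0,0]
    - [0,0,0]
    - [0,0,0]
    - [0,0,0]
    - [0,0,0]
    - [0,0,0]
    - [0,0,0]
    - [0,0,0]
    - [0,0,0]
  linear:
    - [-1.5,-3,0]
    - [-1.5,-5.5,0]
    - [-1.5,-5.8,0]
    - [-1,-5.8,0]
    - [-1,-5.8,0]
    - [-1,-5.8,0]
    - [-1,-5.8,0]
    - [-0.8,-5.8,0]
    - [0,-5.5,0]
    - [0,-2.5,0]
  gripper: [0.2,0.2,0.2,0.2,0.2,0.2,0.2,0.2,0.2,0.2]

```text
time: 9.9
eef_pos: [0.4183, 0.358, 0.2477]
orientation: [-3.14, -0.037, 0.005]
wrist_force: [-0.4, -1.4, -1.2]
opening: 0.0335
```

```bash
python3 -c "
from h import *
plan([.42,.355,.20],.02)"
```

```text
t 9.9 pos [0.4183 0.358  0.2477] F [-0.4 -1.4 -1.2] open 0.0335
d cm(tool) [0.17 0.3  4.77] aligned [0.16 0.3  4.77] rot [-0.001  0.003  0.004]
```

>>> carry_out:
  rot:
    - [0,0.157,0]
    - [0,0.157,0]
    - [0,0.157,0]
    - [0,0,0]
  linear:
    - [0,0,0]
    - [0,0,0]
    - [0,0,0]
    - [0,0,0]
  gripper: [0.2,0.2,0.2,0.2]

```text
time: 10.4
eef_pos: [0.4184, 0.3547, 0.2378]
orientation: [3.075, 0.049, 0.526]
wrist_force: [-0.6, -0.0, -1.4]
opening: 0.0339
```

```bash
python3 -c "
from h import *
s=cam('scene');st=manip.sense();R=Ro.from_rotvec(st['orientation']);print(st['eef_pos'],R.as_matrix().round(3),st['opening'])
print('grasp pt',st['eef_pos']+R.apply([0,0,.003]))
print('world down in tool',R.inv().apply([0,0,-1]).round(3))
crop(s,230,300,430,450,4,'pics/s10.png')"
```

```text
[0.41902876 0.35483491 0.23847127] [[ 0.943  0.027  0.332]
 [ 0.033 -0.999 -0.015]
 [ 0.332  0.025 -0.943]] 0.033655161385294015
grasp pt [0.42002558 0.3547911  0.23564206]
world down in tool [-0.332 -0.025  0.943]
```

View pics/s10.png

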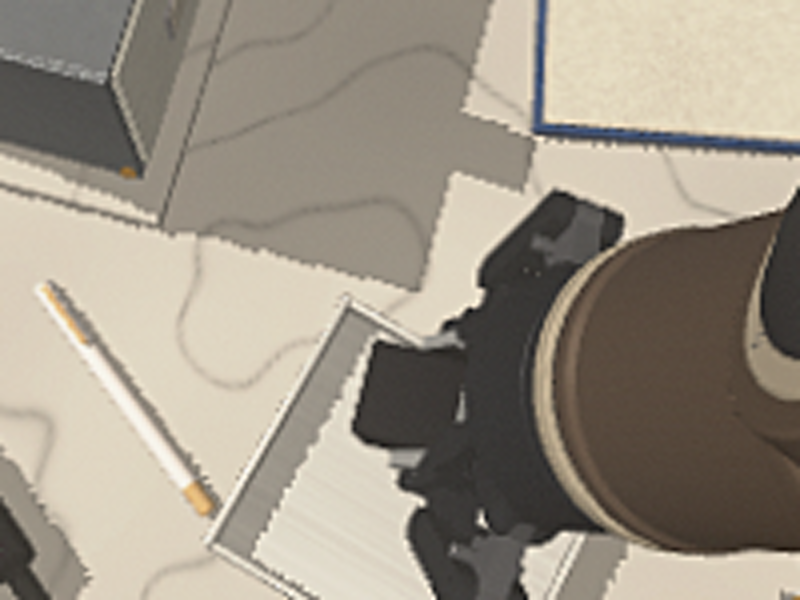

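>>> carry_out:
  rot:
    - [0,0.07,0]
    - [0,0.06,0]
    - [0,0,0]
  linear:
    - [0,0,0]
    - [0,0,0]
    - [0,0,0]
  gripper: [0.2,0.2,0.2]

```text
time: 10.82
eef_pos: [0.4205, 0.3537, 0.2344]
orientation: [3.048, 0.051, 0.619]
wrist_force: [-0.3, 0.4, -0.7]
opening: 0.0335
```

```bash
python3 -c "
from h import *
st=manip.sense();R=Ro.from_rotvec(st['orientation']);print(st['joints'].round(3),st['eef_pos'],R.as_matrix().round(3),st['opening'])
print('world down in tool',R.inv().apply([0,0,-1]).round(3))"
```

```text
[-1.034  0.188  0.045  2.028  0.49   0.782 -2.855] [0.4205089  0.35366244 0.23438993] [[ 0.92   0.026  0.39 ]
 [ 0.038 -0.999 -0.024]
 [ 0.389  0.037 -0.92 ]] 0.03347610569996731
world down in tool [-0.389 -0.037  0.92 ]
```

>>> carry_out:
  rot:
    - [0,0,-0.1]
    - [0,0,-0.1]
    - [0,0,0]
  linear:
    - [0,0,0]
    - [0,0,0]
    - [0,0,0]
  gripper: [0.2,0.2,0.2]

```text
time: 11.2
eef_pos: [0.4221, 0.352, 0.2348]
orientation: [2.992, 0.343, 0.603]
wrist_force: [-0.1, -1.3, -2.0]
opening: 0.0337
```

```bash
python3 -c "
from h import *
st=manip.sense();R=Ro.from_rotvec(st['orientation']);print(st['joints'].round(3),st['eef_pos'],R.as_matrix().round(3),st['opening'])
print('world down in tool',R.inv().apply([0,0,-1]).round(3))"
```

```text
[-1.002  0.188  0.013  2.025  0.496  0.785 -2.661] [0.42213225 0.3520017  0.23482628] [[ 0.898  0.203  0.39 ]
 [ 0.231 -0.973 -0.024]
 [ 0.374  0.112 -0.921]] 0.0337136656583066
world down in tool [-0.374 -0.112  0.921]
```

>>> carry_out:
  rot:
    - [0.06,0.045,-0.05]
    - [0.06,0.045,-0.05]
    - [0,0,0]
    - [0,0,0]
  linear:
    - [0,0,0]
    - [0,0,0]
    - [0,0,0]
    - [0,0,0]
  gripper: [0.2,0.2,0.2,0.2]

```text
time: 11.7
eef_pos: [0.4219, 0.3525, 0.2353]
orientation: [-2.973, -0.536, -0.717]
wrist_force: [-0.7, -0.1, -1.0]
opening: 0.0335
```

```bash
cat > p.py <<'E'
from h import *
import sys
s=cam('scene');st=manip.sense();R=Ro.from_rotvec(st['orientation']);print(round(st['time'],2),st['joints'].round(3),st['eef_pos'].round(4),st['opening'].round(4),st['wrist_force'].round(1))
print('world down in tool',R.inv().apply([0,0,-1]).round(3))
tgt=np.array([.42,.352,float(sys.argv[1])])
print('to tgt',(R.inv().apply(tgt-st['eef_pos'])*100).round(2), 'tip z',(st['eef_pos']+R.apply([0,0,.022]))[2])
crop(s,230,300,430,450,4,sys.argv[2])
E
python3 p.py .15 pics/s11.png
```

```text
Traceback (most recent call last):
  File "p.py", line 3, in <module>
    s=cam('scene');st=manip.sense();R=Ro.from_rotvec(st['orientation']);print(round(st['time'],2),st['joints'].round(3),st['eef_pos'].round(4),st['opening'].round(4),st['wrist_force'].round(1))
                                                                                                                                               ^^^^^^^^^^^^^^^^^^^
AttributeError: 'float' object has no attribute 'round'
```

```bash
sed -i "s/st\['opening'\].round(4)/round(st['opening'],4)/" p.py; python3 p.py .15 pics/s11.png
```

```text
11.8 [-0.978  0.124  0.018  2.129  0.546  0.591 -2.585] [0.4217 0.353  0.2352] 0.0336 [-0.2  0.4 -1.4]
world down in tool [-0.449 -0.045  0.893]
to tgt [-4.   -0.35  7.52] tip z 0.21556099390033814
```

View pics/s11.png

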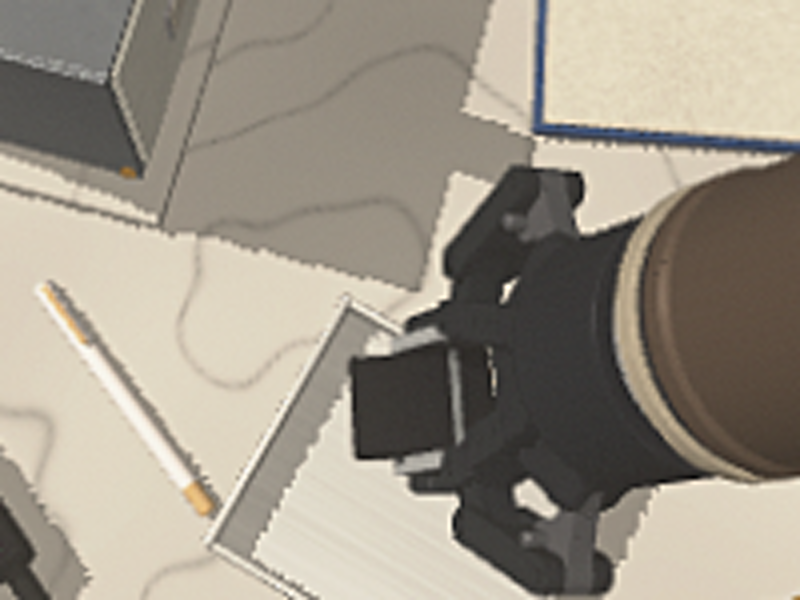

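The pack is now level over the tray. Lowering to just above the floor.

>>> carry_out:
  rot:
    - [0,0,0]
    - [0,0,0]
    - [0,0,0]
    - [0,0,0]
    - [0,0,0]
    - [0,0,0]
  linear:
    - [-1.4,-0.2,2.5]
    - [-2,-0.3,4]
    - [-2,-0.2,4]
    - [-1.8,-0.1,3.5]
    - [-1.2,0,2.4]
    - [0,0,0]
  gripper: [0.2,0.2,0.2,0.2,0.2,0.2]

```text
time: 12.55
eef_pos: [0.4221, 0.3589, 0.0636]
orientation: [-2.991, -0.546, -0.691]
wrist_force: [-0.2, 0.5, -0.5]
opening: 0.0333
```

```bash
python3 p.py .033 pics/s12.png
```

```text
12.6 [-1.34   0.482  0.464  2.264  0.706  0.127 -2.858] [0.4225 0.3584 0.0644] 0.0341 [ 0.3 -0.2 -0.7]
world down in tool [-0.43  -0.054  0.901]
to tgt [-1.77  0.35  2.66] tip z 0.044533718972146155
```

View pics/s12.png

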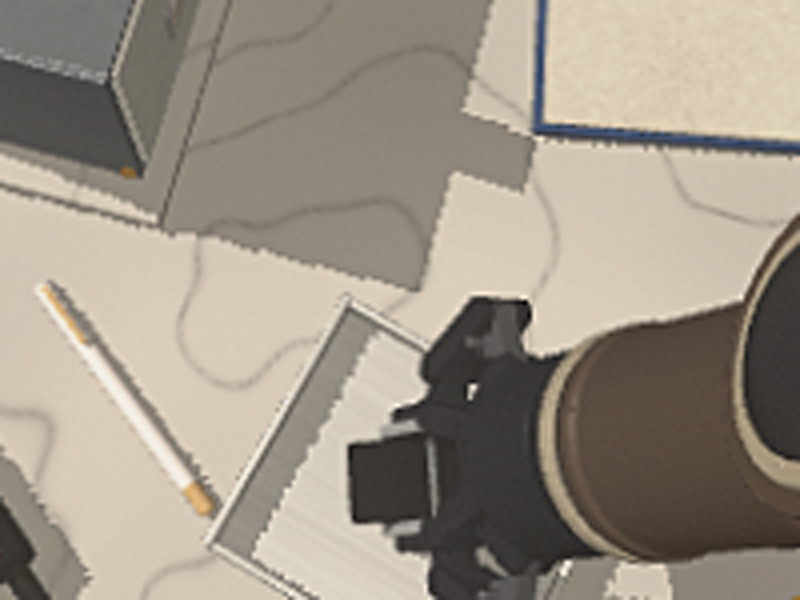

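Joints 6 and 7 are at the edge of their ranges. I'll back the wrist off with less tilt and some yaw before going lower.

>>> carry_out:
  rot:
    - [0,-0.05,-0.05]
    - [0,-0.08,-0.1]
    - [0,-0.06,-0.1]
    - [0,0,-0.05]
    - [0,0,0]
  linear:
    - [0.4,0,-0.9]
    - [0,0,0]
    - [0,0,0]
    - [0,0,0]
    - [0,0,0]
  gripper: [0.2,0.2,0.2,0.2,0.2]

```text
time: 13.22
eef_pos: [0.4232, 0.3575, 0.0758]
orientation: [2.891, 0.968, 0.4]
wrist_force: [-0.7, -0.7, -0.9]
opening: 0.0335
```

```bash
python3 p.py .036 pics/s13.png
```

```text
13.28 [-0.845  0.445 -0.077  2.096  0.527  0.476 -2.292] [0.4228 0.3575 0.0755] 0.0333 [-0.2 -0.6 -1.7]
world down in tool [-0.223 -0.145  0.964]
to tgt [-1.43 -0.3   3.72] tip z 0.05429736487602016
```

View pics/s13.png

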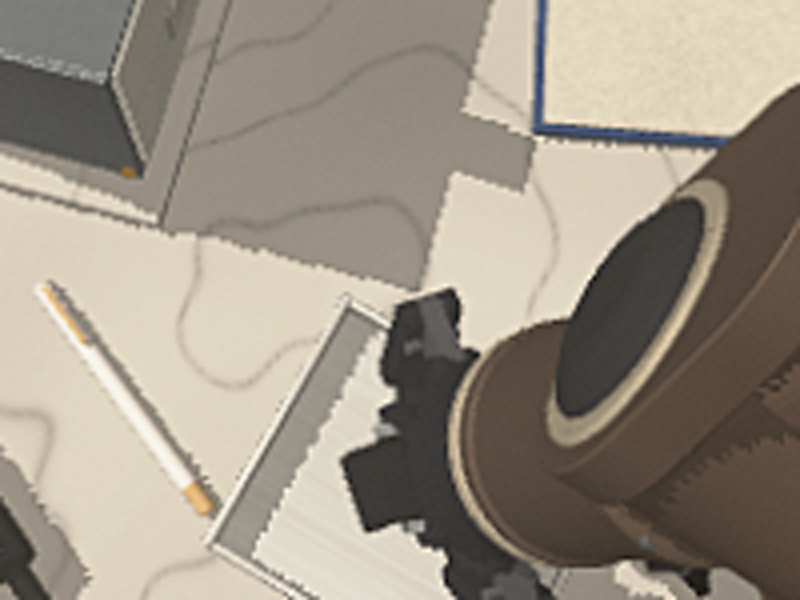

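>>> carry_out:
  rot:
    - [0.07,0.05,-0.05]
    - [0.07,0.05,-0.05]
    - [0,0,0]
  linear:
    - [0,0,0]
    - [0,0,0]
    - [0,0,0]
  gripper: [0.2,0.2,0.2]

```text
time: 13.65
eef_pos: [0.4225, 0.3557, 0.0746]
orientation: [-2.805, -1.134, -0.463]
wrist_force: [-1.1, -0.4, -0.4]
opening: 0.0338
```

```bash
python3 p.py .036 pics/s14.png
```

```text
13.7 [-0.666  0.419 -0.188  2.172  0.498  0.278 -2.088] [0.4225 0.3568 0.0748] 0.0336 [ 0.4 -0.  -1.4]
world down in tool [-0.307 -0.038  0.951]
to tgt [-1.68  0.03  3.54] tip z 0.05384521946496608
```

>>> carry_out:
  rot:
    - [0,0,0]
    - [0,0,0]
    - [0,0,0]
    - [0,0,0]
  linear:
    - [-0.5,0,1.5]
    - [-0.4,-0.1,1.2]
    - [-0.2,0,0.6]
    - [0,0,0]
  gripper: [0.2,0.2,0.2,0.2]

```text
time: 14.2
eef_pos: [0.4215, 0.3577, 0.0391]
orientation: [-2.801, -1.142, -0.462]
wrist_force: [-0.3, -0.5, -1.2]
opening: 0.0339
```

```bash
python3 p.py .035 pics/s15.png
```

```text
14.25 [-0.744  0.484 -0.096  2.193  0.561  0.184 -2.157] [0.4218 0.3578 0.0395] 0.0338 [ 0.4 -0.   0.2]
world down in tool [-0.307 -0.038  0.951]
to tgt [-0.65  0.28  0.28] tip z 0.018617726050509292
```

View pics/s15.png

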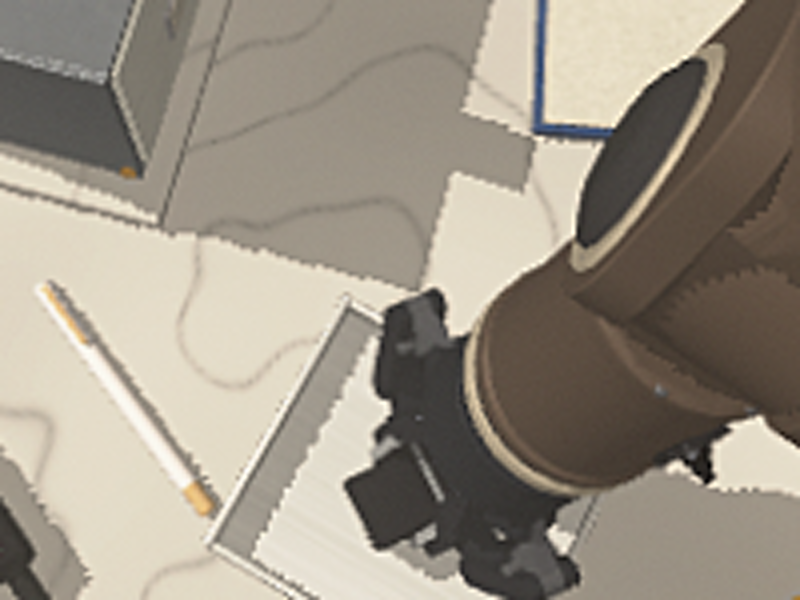

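>>> carry_out:
  rot:
    - [0,0,0]
    - [0,0,0]
    - [0,0,0]
    - [0,0,0]
  linear:
    - [-0.06,0,0.2]
    - [-0.06,0,0.2]
    - [-0.06,0,0.2]
    - [0,0,0]
  gripper: [0.2,0.2,0.2,0.2]

```text
time: 14.75
eef_pos: [0.4231, 0.3577, 0.0347]
orientation: [-2.8, -1.139, -0.467]
wrist_force: [-3.2, -4.3, 11.0]
opening: 0.0334
```

```bash
python3 p.py .035 pics/s16.png
```

```text
14.8 [-0.754  0.494 -0.081  2.195  0.577  0.166 -2.174] [0.423  0.3577 0.0346] 0.0333 [-3.3 -2.8 11.1]
world down in tool [-0.31  -0.037  0.95 ]
to tgt [-0.57  0.2  -0.22] tip z 0.013731138174624093
```

The pack touched down at the predicted height (11 N). Releasing.

>>> carry_out:
  rot:
    - [0,0,0]
    - [0,0,0]
    - [0,0,0]
    - [0,0,0]
    - [0,0,0]
    - [0,0,0]
  linear:
    - [0,0,0]
    - [0,0,0]
    - [0,0,0]
    - [0,0,0]
    - [0,0,0]
    - [0,0,0]
  gripper: [0.45,0.5,0.6,0.7,0.7,0.7]

```text
time: 15.55
eef_pos: [0.4223, 0.3573, 0.0334]
orientation: [-2.801, -1.14, -0.463]
wrist_force: [0.4, 0.5, -0.9]
opening: 0.0597
```

>>> carry_out:
  rot:
    - [0,0,0]
    - [0,0,0]
    - [0,0,0]
    - [0,0,0]
    - [0,0,0]
    - [0,0,0]
  linear:
    - [0,0,-1]
    - [0,0,-2]
    - [0,0,-3]
    - [0,0,-4]
    - [0,0,-5]
    - [0,0,-5]
  gripper: [0.7,0.7,0.7,0.7,0.7,0.7]

```text
time: 16.3
eef_pos: [0.3721, 0.3191, 0.2254]
orientation: [-2.801, -1.141, -0.463]
wrist_force: [1.9, -0.2, 1.1]
opening: 0.0598
```

```bash
python3 p.py .035 pics/s17.png; python3 -c "
from h import *
t=cam('top');cv2.imwrite('pics/t17.png',t['img'][:,:,::-1]);crop(t,145,250,245,350,6,'pics/tt17.png')"
```

```text
16.35 [-0.406  0.075 -0.461  2.151  0.172  0.614 -1.782] [0.3724 0.3205 0.2312] 0.0597 [-0.6  1.5  4.2]
world down in tool [-0.314 -0.039  0.949]
to tgt [-0.85  0.28 20.41] tip z 0.21032175006780757
```

View pics/s17.png

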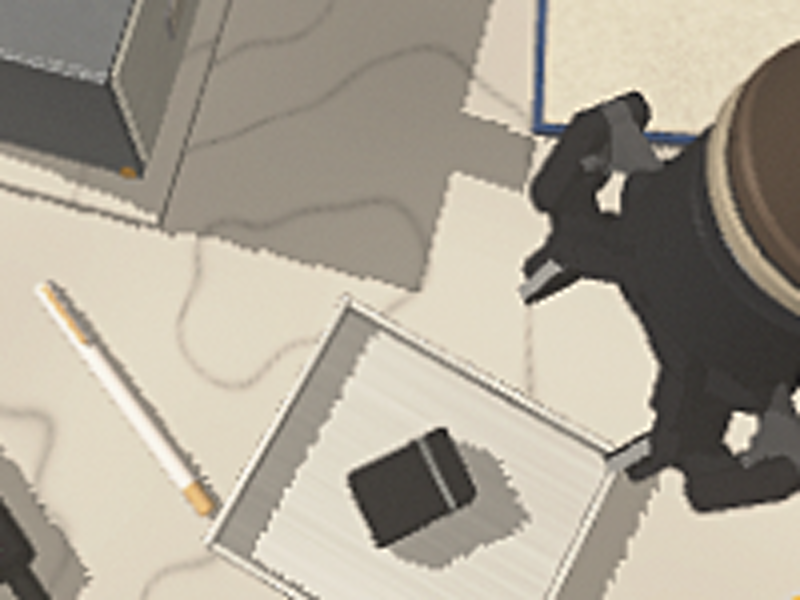

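View pics/t17.png

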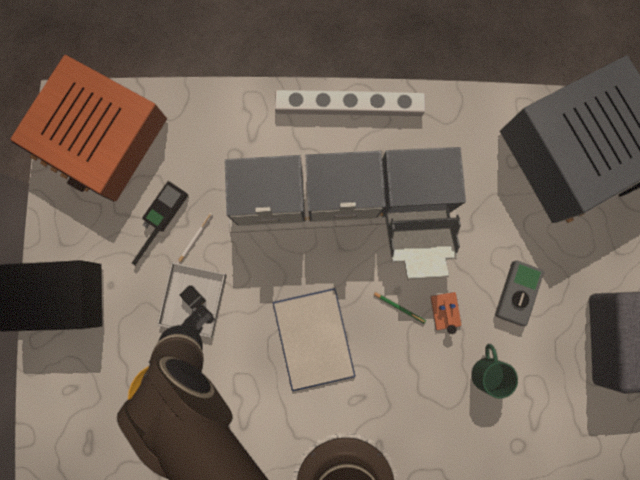

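The pack lies flat inside the tray, near pixel (333,420) in the scene view. The gripper is well above it, the broad bin is open, and the narrow tabs are still at (263,209) and (347,205). I'll let it settle, then hand in.

>>> carry_out:
  rot:
    - [0,0,0]
    - [0,0,0]
    - [0,0,0]
    - [0,0,0]
  linear:
    - [0,0,-3]
    - [0,0,0]
    - [0,0,0]
    - [0,0,0]
  gripper: [0.7,0.7,0.7,0.7]

```text
time: 16.9
eef_pos: [0.3654, 0.3138, 0.251]
orientation: [-2.802, -1.14, -0.461]
wrist_force: [0.5, -0.2, 0.3]
opening: 0.0599
```

```bash
python3 -c "
from h import *
st=manip.sense();print(st['time'],st['qd'].round(3),st['wrist_force'].round(1))
print(manip.job_done())"
```

```text
16.9 [-0.001  0.002  0.001 -0.004 -0.002  0.003  0.003] [ 0.5 -0.2  0.3]
the job is handed in; nothing more can be done
None
```

I tipped the broad-tab bin (the rightmost unit) fully open, put the battery pack in the metal tray and let go. I handed the job in at 16.9 s.

**Final checks**
- **Pack:** it lies flat inside the tray, clear of the walls.
- **Broad bin:** it stayed open. Its tab measured 152 mm before the pivot, against 155 nominal.
- **Narrow bins:** both tabs were still where they started, so both bins stayed shut.
- **Arm:** it was at rest above the tray, clear of everything, with almost no force at the wrist. The highest force I saw between moves was about 12 N.

**One possible problem:** during the first descent to the tray, joints 6 and 7 ran right up to their range ends. Joint 6 read 0.127 against a listed limit of 0.13, which is just outside as printed. Joint 7 read −2.858 against −2.86. I backed the wrist off and finished with less tilt. I can't tell whether that reading is sensor noise, rounding of the listed limit, or a real overrun.

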